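# Level the garage shelf under its load

### The job

Hang the black battery maintainer by its handle on the double hook at the end of the white shelf, and let go of it. Then turn the red levelling foot knob so that the bubble of the orange spirit level is centred between the two black lines while you press the level firmly down on the shelf with the fingertips. Finish like that, still pressing on the level with the bubble centred, the level lying flat on the board and the maintainer hanging; do not crush the level and do not disturb the toolbox, tray, post cleaner or pliers.

Things in the scene. Friction and masses are not known exactly. Their poses are not given: they have to be found in the camera images.
- maintainer: Battery maintainer: black case 112 mm (its x) by 55 mm (y), 75 mm high, 0.2 to 0.35 kg, standing on the bench, with a rigid grey carrying handle on top. Origin: centre of its underside, z up.
- handle (a point): Middle of the handle's straight bar: 10 mm thick, along the maintainer's x, 100 mm between the axes of its two uprights, 130 mm above the underside; 50 mm of free height between bar and case.
- hook_seat (a point): Double hook: two prongs 7 mm thick, 60 mm apart in the board's x, sticking out from the board's -y end. Point: midway between them, where a 10 mm bar's axis rests in their troughs (bar along board x), 50 mm beyond the board's end, 16 mm below its top face. The upturned tips rise 13 mm above it, up to 20 mm farther out in -y; prongs reach 12 mm below it. Axes as the board's.
- board: White melamine shelf board, 180 mm deep (its x), 310 mm long (y), 18 mm thick, some 150 mm above the bench. Origin: on its underside on the pivot line (its x axis), 10 mm in from the fixed +y end. The -y end stands on a levelling foot and tilts slightly about the pivot. Top face at z = 18 mm.
- foot_grip (a point): Grip point of the red knob on top of the board near its -y end: the centre of the wing, a flat bar 46 mm long (this point's x), 13 mm thick (its y), 26 mm high, 13 mm either side of this point, which is 47 mm above the board's top. It turns about the vertical with the knob.
- foot (a joint): Red knob's angle, rad; grows clockwise seen from above; range -1.6 to 2.2, friction 0.15 N m, stays where left. Clockwise raises the foot end, 0.0154 rad of board tilt per rad: the bubble moves +12.3 mm per rad. The right angle varies as the bench is uneven; with the level pressed home the foot end is at first always too low, and 0.3 to 1.5 rad is needed.
- foot_pad (a point): Under the -y end of the board, on the bench below the knob: the foot's springy rubber pad. Unloaded, this end rides high; load squeezes the pad, by at most 0.013 rad of board tilt (bubble -10 mm), to a firm stop. The hanging maintainer squeezes it by a quarter to 0.6 of that; some 7 N more on the level's thumb pad brings it to the stop, and further push changes nothing.
- level: Orange spirit level lying loose on the board, 180 mm long (its x), 26 mm wide, 24 mm high, 0.25 kg. Origin: centre of its underside. +x points to the foot end of the board. A yellow-green vial with a white bubble and two black lines lies on top, centred at x = -44 mm (-75 to -13 mm); do not press there. 30 N does no harm; 45 N crushes it.
- thumb_pad (a point): Middle of the flat black thumb pad on top of the level, 44 mm long (level's x) by 20 mm: press here. It lies at x = 18 mm, z = 24 mm in the level's frame.
- bubble (a joint): Place of the bubble along the level's x from the middle between the lines, m; positive towards the foot end, when that end is too high. 0.8 m per rad of tilt, range -0.022 to 0.022; settles in about 1 s. The bubble is 14 mm long, the lines are 21.6 mm apart.
- toolbox: Yellow hinged-lid toolbox, 176 by 276 mm, 142 mm high with handle, standing fast on the bench. Leave alone. Origin: centre of its underside.
- tray: Translucent parts tray with four empty cells, 100 by 140 mm, 35 mm high. Leave alone. Origin: centre of its underside.
- post_cleaner: Steel battery post cleaner, upright cylinder 34 mm across and 104 mm high, with two brushes. Leave alone. Origin: centre of its underside.
- pliers: Chrome pliers lying flat, 180 mm long (its x), 18 mm high. Leave alone. Origin: near the pivot, on the bench.

How it is judged:
By the outcome, as a careful person would: the job done as asked, in the order asked, and still so for the second after the job is handed in, while the arm keeps its last pose, push and grip.
It also fails if it takes over 69 s, if anything falls off the work surface, if the arm or the gripper's body presses on something with over 40 N, if the wrist force passes 120 N, or if a joint passes its speed limit or range.

### The arm

A 6-joint arm with a two-finger parallel gripper is mounted at the origin on the work surface. World frame = base frame: x ahead of the robot, y to its left, z up, the work surface at z = 0. Lengths are in m, angles in degrees, forces in N, time in s.
With the tool pointing down it reaches from about 0.375 to 0.9 m from the base axis. Payload 3.1 kg.
Tool frame: the origin (TCP) lies on the centre line of the jaws, within the pads' length; the fingertips stand 25 mm ahead of it and the grasp point (between the pads) lies 6 mm ahead of it; z points along the fingers, y is the line along which they close (so a half turn about z gives the same grasp; the last joint's range is limited). The gripper opens to 87 mm and grips with 3 to 60 N. Pads are 19 mm wide; open, the fingers measure 117 mm over their backs; the gripper's body (75 mm by 190 mm) begins 51 mm behind the grasp point.
Start: joints at [55.434, 30.224, 82.088, -0, 67.689, -10.227], TCP at [0.258, 0.569, 0.248] pointing down, gripper open.
Joint ranges: [-176.69, 176.69], [-43.24, 126.21], [12.49, 139.97], [-82, 262], [0, 151.66], [-163.58, 163.58]. Speed limits (degrees/s): [159.86, 159.86, 180, 180, 180, 180].

### API

Orientations are given as a 3x3 rotation matrix whose columns are the frame's x, y, z axes.
In Python, from rig import read_state, capture, camera_params, hand_in gives the robot as it stands.
- The arm moves only by the tool apply_moves, never from a script. Its argument "rows" is a list of rows, each an object of numbers: "x", "y", "z": the shift along the tool's x, y, z in mm; "rx", "ry", "rz": the turn, a rotation vector about the tool's x, y, z in units of 6 degrees (1.0 is 6 degrees); "claw": the closure in counts, from 0 (fully open) to 255 (shut). A call has 1 to 10 rows; each row is the pose to reach, as a shift and turn from the pose commanded when the call began, along the tool's axes at that moment; what a row does not reach only later rows make up. A row lasts 1/8 s, in which the tool goes at most 62.5 mm and 10.7 degrees, less where a joint would pass 70% of its speed; a pose out of reach is approached as far as the arm can. A call with a gripper value outside its range is refused whole. The fingers move at their own pace and stop on an object; the grip force is fixed at half the most. Time passes only in rows, so rows that repeat a pose let the fingers close. It gives the time, the measured TCP pose, the force, the opening and the grip force at its end, in the units of the state.
- read_state(): the state, without advancing time (a new reading comes with each control period).
- capture(name): name is "side" or "top"; returns (picture, depth): 420x560x3 uint8, red, green, blue; 420x560 float32, m along the optical axis (not along the pixel's ray), 0 where there is no reading.
- camera_params(name): a dict with "fx", "fy", "cx", "cy" (pixels), "D" ([k1, k2, p1, p2, k3] as OpenCV has them; the pictures are not rectified), "xyz" and "orientation" of the camera in the world. Camera axes: x right, y up, looking along -z (the intrinsics and any distortion apply to the point x, -y, -z); pixel columns grow to the right and rows downward; lengths in m; the calibration is good to about 2 mm. A picture is of the moment at which its call begins. camera_params takes no time and is no camera call.
- hand_in(): hands the job in; it is judged then, once.
The state is a dict: "time_s": time; "joint_positions": joint angles; "qvel": joint speeds; "tau": joint torques, N m; "position": TCP position; "tcp_rot": TCP orientation; "force": force on the tool from outside, world axes, zero at the start; "moment": the same for the moment, N m; "opening": opening from 0.0 (shut) to 1.0 (fully open); "grasp_force": force on a finger pad.
Only numpy, scipy, OpenCV 4.12 (cv2) and the standard library are available. Lean on these libraries where they do the work, as an engineer would, in place of code of your own. Each camera call takes 0.05 s, during which the arm holds its last target. There are 200 camera calls.

## Working session

There is one attempt and no reset: what is moved stays moved. The work goes in short steps, Python scripts to look and compute and a tool call to move; the robot and the scene stay as the last step left them, time stands still between calls to the robot, and variables do not carry over. Pictures are saved under pics/ and viewed, at most 12 in all, crops included, and the job is handed in when it is done.

Besides the shell and the picture viewer there is one more tool, called after "Call:" as name(argument=value, ...), one argument or row to a line, values as JSON. apply_moves: Moves the arm, as the interface text tells. Its arguments: {"type":"object","properties":{"rows":{"type":"array"}},"required":["rows"]}

```bash
ls; mkdir -p pics
cat > h.py <<'E'
import numpy as np,cv2
from rig import *
def cam(n):
    p=camera_params(n);K=np.array([[p['fx'],0,p['cx']],[0,p['fy'],p['cy']],[0,0,1.]])
    return K,np.array(p['D'],float),np.array(p['xyz']),np.array(p['orientation']).reshape(3,3)
def ray(n,u,v):
    K,D,t,R=cam(n);q=cv2.undistortPoints(np.array([[[u,v]]],float),K,D)[0,0]
    return t,R@np.array([q[0],-q[1],-1])
def at_z(n,u,v,z):
    t,d=ray(n,u,v);return t+d*(z-t[2])/d[2]
def at_d(n,u,v,dep):
    t,d=ray(n,u,v);return t+d*dep
def tri(a,b):
    t1,d1=ray(*a);t2,d2=ray(*b);s=np.linalg.lstsq(np.c_[d1,-d2],t2-t1,rcond=None)[0]
    p,q=t1+d1*s[0],t2+d2*s[1];return (p+q)/2,np.linalg.norm(p-q)
def proj(n,P):
    K,D,t,R=cam(n);q=(np.atleast_2d(P)-t)@R*[1,-1,-1]
    return cv2.projectPoints(q,np.zeros(3),np.zeros(3),K,D)[0][:,0]
def save(n,f,crop=None,sc=1):
    im,d=capture(n);np.save('pics/'+f+'_d.npy',d);np.save('pics/'+f+'_i.npy',im)
    x=im[...,::-1]
    if crop:x=x[crop[1]:crop[3],crop[0]:crop[2]]
    cv2.imwrite('pics/'+f+'.png',cv2.resize(x,None,fx=sc,fy=sc,interpolation=cv2.INTER_CUBIC))
E
python3 - <<'E'
from h import *
for n in('side','top'):
    save(n,n+'0',None,1.42);print(camera_params(n))
print(read_state())
E
```

```text
pics
{'fx': 473.5931134125306, 'fy': 473.5931134125306, 'cx': 280.29164479903, 'cy': 206.14487764395332, 'D': array([-0.07821376,  0.        ,  0.        ,  0.        ,  0.        ]), 'xyz': array([ 0.34553657, -1.15576923,  0.99585246]), 'orientation': array([[ 0.98734176,  0.10701142, -0.11706751],
       [-0.15724282,  0.56381836, -0.81079193],
       [-0.02075919,  0.81893676,  0.57350819]])}
{'fx': 452.2206870739416, 'fy': 452.2206870739416, 'cx': 282.318174660306, 'cy': 207.99163185698015, 'D': array([-0.00673403,  0.        ,  0.        ,  0.        ,  0.        ]), 'xyz': array([0.39492142, 0.05400175, 1.31401868]), 'orientation': array([[ 0.01103779,  0.99358671, -0.11253273],
       [-0.9999328 ,  0.01056861, -0.00476501],
       [-0.00354514,  0.11257776,  0.99363659]])}
{'time_s': 0.1, 'joint_positions': array([ 5.54354982e+01,  3.02734651e+01,  8.21499412e+01,  1.29027850e-03,
        6.76868080e+01, -1.02291338e+01]), 'qvel': array([ 0.01530009, -0.19816897, -0.09276746,  0.0550229 , -0.02217455,
        0.02663065]), 'tau': array([-8.10281963e-04, -4.40986741e+01, -1.77151698e+01,  6.34250930e-02,
        5.34228596e-02, -5.91327921e-05]), 'position': array([0.25718508, 0.56896796, 0.24666631]), 'tcp_rot': array([[-9.11145348e-01,  4.12083640e-01, -1.10847952e-03],
       [ 4.12084972e-01,  9.11144063e-01, -1.57224273e-03],
       [ 3.62089023e-04, -1.88932940e-03, -9.99998150e-01]]), 'force': array([ 0.3195891 , -0.12013674, -0.24797651]), 'moment': array([0.07116071, 0.02137108, 0.01258802]), 'grasp_force': 0.0, 'opening': 0.9982022061797321}
```

View pics/side0.png

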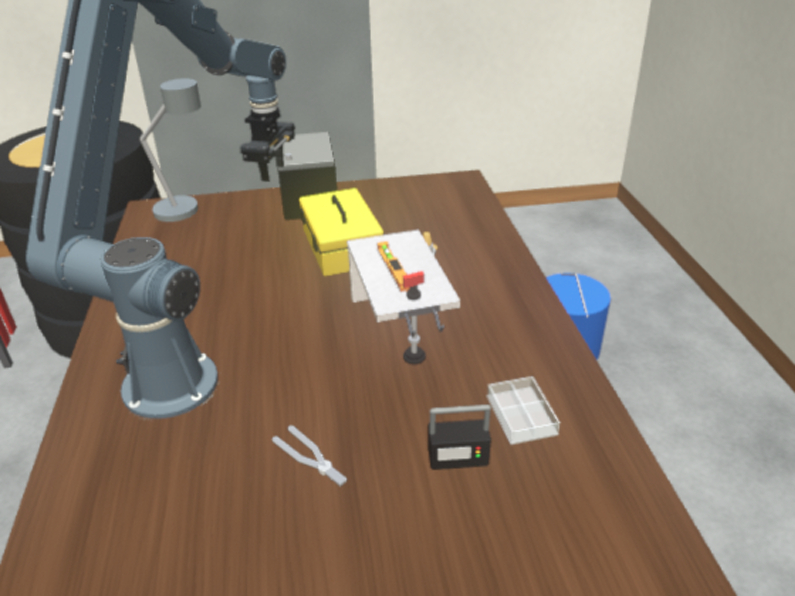

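View pics/top0.png

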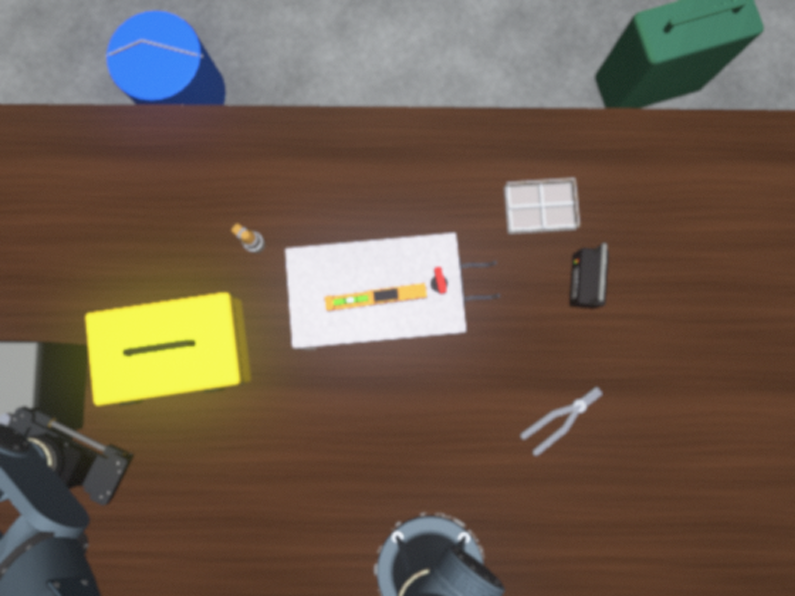

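The side view shows the board centre at about (400,275), the maintainer at (460,440) and the hooks at (425,315). The top view shows the board centre at (377,290), the maintainer at (588,276) and the hooks at (480,265) and (484,297). I'll enlarge both.

Run:
```python
import numpy as np,cv2
a=np.load('pics/top0_i.npy')[150:270,290:440,::-1];cv2.imwrite('pics/tc.png',cv2.resize(a,None,fx=5,fy=5,interpolation=2))
a=np.load('pics/side0_i.npy')[155:335,240:400,::-1];cv2.imwrite('pics/sc.png',cv2.resize(a,(160*333//100,600),interpolation=2))
```

```text
(no output)
```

View pics/tc.png

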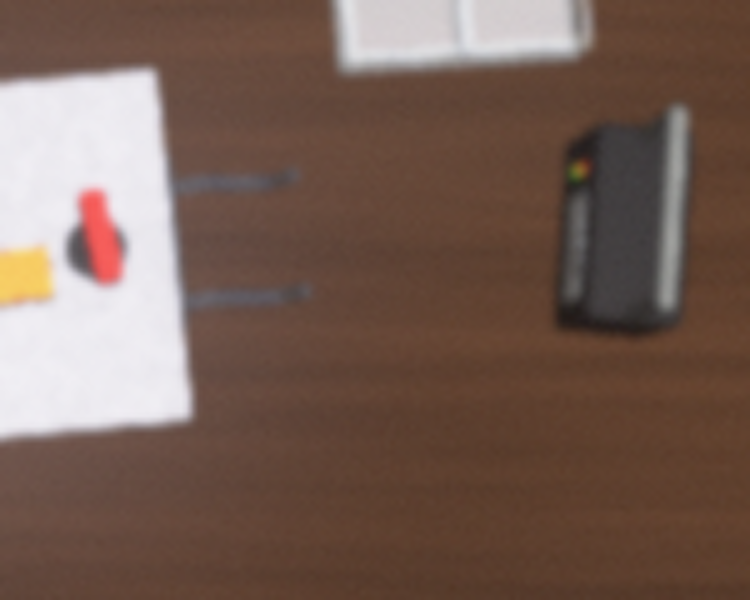

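View pics/sc.png

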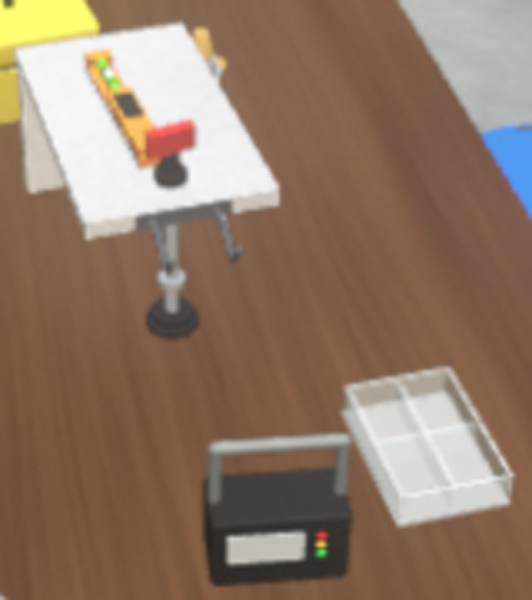

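The top crop shows the handle bar running from (679,108) to (666,308), hook tips at (290,176) and (304,292), and the wing from (92,192) to (112,282). The side crop shows the bar from (215,448) to (345,439), the right hook tip at (237,253), the wing at (171,140) and the thumb pad at (128,104).

```bash
cat > m.py <<'E'
from h import *
T=lambda x,y:('top',(x+.5)/5-.5+290,(y+.5)/5-.5+150)
S=lambda x,y:('side',(x+.5)/3.325-.5+240,(y+.5)/(600/180)-.5+155)
F=lambda x,y:('top',(x+.5)/1.42-.5,(y+.5)/1.42-.5)
np.set_printoptions(precision=4,suppress=True)
for nm,a,b in [('bar R(far x)',T(679,108),S(345,439)),('bar L',T(666,308),S(215,448)),('tip far',T(290,176),S(237,252)),('tip near',T(304,292),S(166,267)),
 ('wing',T(102,237),S(171,130)),('pad',F(385,295),S(128,104)),('corner far',T(155,69),S(278,186)),('corner near',T(190,418),S(87,226)),('post',F(253,242),S(215,60))]:
    print(nm,*tri(a,b))
# depth planes
im=np.load('pics/top0_i.npy').astype(int);d=np.load('pics/top0_d.npy')
m=(im.min(2)>150)&(d>0);n,l,s,c=cv2.connectedComponentsWithStats(m.astype('uint8'))
k=l[210,235];print(s[k])
cs,_=cv2.findContours((l==k).astype('uint8'),0,1);hull=cv2.convexHull(max(cs,key=len))
q=cv2.approxPolyDP(hull,6,True)[:,0];print(q,cv2.minAreaRect(hull))
for u,v in q:
    print(at_z('top',u,v,.175))
ys,xs=np.where(l==k);P=np.array([at_d('top',u,v,d[v,u]) for u,v in list(zip(xs,ys))[::20]])
A=np.c_[P[:,:2],np.ones(len(P))];r=np.linalg.lstsq(A,P[:,2],rcond=None)[0];print('plane',r,np.std(A@r-P[:,2]),P[:,2].mean())
E
python3 m.py
```

```text
bar R(far x) [ 0.6276 -0.3182  0.1327] 0.006606129140560762
bar L [ 0.5242 -0.3094  0.1321] 0.00012299014000030563
tip far [ 0.5857 -0.1082  0.1594] 0.004030484001558799
tip near [ 0.524  -0.1153  0.1577] 0.007373043781485961
wing [ 0.5451 -0.0077  0.2245] 0.0015325735030436408
pad [0.5211 0.0877 0.1949] 0.0024393398823061014
corner far [ 0.6384 -0.0373  0.1725] 0.004205872494426188
corner near [ 0.4611 -0.0561  0.1657] 0.0013422612219061427
post [0.6486 0.3523 0.0703] 0.019255902164607028
[     0      0    560    420 214707]
[[559   0]
 [559 419]
 [  0 419]
 [  0   1]] ((279.49993896484375, 209.49996948242188), (558.9998779296875, 418.99993896484375), 0.0)
[ 1.0926 -0.6756  0.175 ]
[ 0.0189 -0.6135  0.175 ]
[0.0023 0.7376 0.175 ]
[1.0765 0.8254 0.175 ]Traceback (most recent call last):
  File "m.py", line 17, in <module>
    ys,xs=np.where(l==k);P=np.array([at_d('top',u,v,d[v,u]) for u,v in list(zip(xs,ys))[::20]])
                                     ~~~~^^^^^^^^^^^^^^^^^^
  File "h.py", line 12, in at_d
    t,d=ray(n,u,v);return t+d*dep
        ~~~^^^^^^^
  File "h.py", line 7, in ray
    K,D,t,R=cam(n);q=cv2.undistortPoints(np.array([[[u,v]]],float),K,D)[0,0]
            ~~~^^^
  File "h.py", line 4, in cam
    p=camera_params(n);K=np.array([[p['fx'],0,p['cx']],[0,p['fy'],p['cy']],[0,0,1.]])
ValueError: time passes only in moves, steps and waits
```

```bash
python3 - <<'E'
s=open('h.py').read()
s=s.replace("def cam(n):\n","import functools\n@functools.cache\ndef cam(n):\n");open('h.py','w').write(s)
s=open('m.py').read().replace("l[210,235]","l[190,232]").replace("[::20]","[::40]");open('m.py','w').write(s)
E
cat >> m.py <<'E'
# bar pixels (top): grey bright against depth
B=[]
for cam_n,f,box in(('top','top0',(395,165,432,218)),('side','side0',(295,280,350,300))):
    im=np.load(f'pics/{f}_i.npy').astype(int);d=np.load(f'pics/{f}_d.npy')
    x0,y0,x1,y1=box;L=[]
    for v in range(y0,y1):
        for u in range(x0,x1):
            if d[v,u]>0 and np.ptp(im[v,u])<30:
                p=at_d(cam_n,u,v,d[v,u])
                if p[2]>.115:L.append(p)
    L=np.array(L);print(cam_n,len(L),L.min(0),L.max(0),np.median(L,0),cv2.fitLine(L[:,:2].astype('f4'),2,0,.01,.01).ravel() )
im=np.load('pics/top0_i.npy').astype(int);d=np.load('pics/top0_d.npy')
def blob(m,z0,z1,nm):
    L=np.array([at_d('top',u,v,d[v,u]) for v,u in zip(*np.where(m&(d>0)))]);L=L[(L[:,2]>z0)&(L[:,2]<z1)]
    r=cv2.minAreaRect(L[:,:2].astype('f4')*1000);print(nm,len(L),L.mean(0),np.percentile(L[:,2],[5,50,95]),r)
red=(im[...,0]>180)&(im[...,1]<90)&(im[...,2]<90);red[:,:300]=0;red[:,330:]=0
blob(red,.2,.25,'wing')
org=(im[...,0]>180)&(im[...,1]>100)&(im[...,2]<90);org[:,:220]=0;org[:,308:]=0;org[:195]=0;org[225:]=0
blob(org,.17,.22,'level')
E
python3 m.py
```

```text
bar R(far x) [ 0.6276 -0.3182  0.1327] 0.006606129140560762
bar L [ 0.5242 -0.3094  0.1321] 0.00012299014000030563
tip far [ 0.5857 -0.1082  0.1594] 0.004030484001558799
tip near [ 0.524  -0.1153  0.1577] 0.007373043781485961
wing [ 0.5451 -0.0077  0.2245] 0.0015325735030436408
pad [0.5211 0.0877 0.1949] 0.0024393398823061014
corner far [ 0.6384 -0.0373  0.1725] 0.004205872494426188
corner near [ 0.4611 -0.0561  0.1657] 0.0013422612219061427
post [0.6486 0.3523 0.0703] 0.019255902164607028
[ 201  164  127   81 7839]
[[320 164]
 [327 233]
 [206 244]
 [201 175]] ((263.3567199707031, 204.2303009033203), (71.25104522705078, 123.1498031616211), 84.73760223388672)
[ 0.6384 -0.0358  0.175 ]
[ 0.4617 -0.0538  0.175 ]
[0.4308 0.2503 0.175 ]
[0.6066 0.2684 0.175 ]
plane [ 0.1242 -0.029   0.1009] 0.03045960482170018 0.16399105385148458
top 168 [ 0.5238 -0.3228  0.1153] [ 0.6291 -0.304   0.1417] [ 0.5764 -0.313   0.134 ] [ 0.9956 -0.0939  0.5764 -0.3129]
side 191 [ 0.5205 -0.3233  0.1152] [ 0.6289 -0.3042  0.1407] [ 0.5737 -0.3144  0.1332] [ 0.9963 -0.0862  0.5732 -0.3147]
wing 12 [ 0.541  -0.0033  0.2244] [0.2175 0.2259 0.2277] ((540.7954711914062, -3.4397788047790527), (19.98843002319336, 2.1932294368743896), 12.684198379516602)Traceback (most recent call last):
  File "m.py", line 37, in <module>
    blob(org,.17,.22,'level')
    ~~~~^^^^^^^^^^^^^^^^^^^^^
  File "m.py", line 32, in blob
    L=np.array([at_d('top',u,v,d[v,u]) for v,u in zip(*np.where(m&(d>0)))]);L=L[(L[:,2]>z0)&(L[:,2]<z1)]
                                                                                 ~^^^^^
IndexError: too many indices for array: array is 1-dimensional, but 2 were indexed
```

```bash
cat > m2.py <<'E'
from h import *
np.set_printoptions(precision=4,suppress=True)
im=np.load('pics/top0_i.npy').astype(int);d=np.load('pics/top0_d.npy')
hsv=cv2.cvtColor(np.load('pics/top0_i.npy'),cv2.COLOR_RGB2HSV)
P=np.array([at_d('top',u,v,d[v,u]) for v in range(178,230,2) for u in range(210,318,2) if im[v,u].min()>150 and d[v,u]>0])
P=P[(P[:,2]>.155)&(P[:,2]<.185)]
A=np.c_[P[:,:2],np.ones(len(P))]
for i in range(3):
    r=np.linalg.lstsq(A,P[:,2],rcond=None)[0];e=A@r-P[:,2];k=abs(e)<.004;P=P[k];A=A[k]
print('plane',r,len(P),'z foot',r@[.55,-.045,1],'z fixed',r@[.52,.26,1])
def blob(m,z,nm):
    ys,xs=np.where(m);Q=np.array([at_z('top',u,v,z)[:2] for v,u in zip(ys,xs)]);
    dd=d[m];L=np.array([at_d('top',u,v,d[v,u])[2] for v,u in zip(ys,xs) if d[v,u]>0])
    mu=Q.mean(0);w,V=np.linalg.eigh(np.cov((Q-mu).T));a=V[:,1]*np.sign(V[0,1]);s=(Q-mu)@V[:,1]
    print(nm,len(Q),mu,'ang',np.degrees(np.arctan2(a[1],a[0])),'ext',np.ptp(s),'depthz',np.percentile(L,[10,50,90]) if len(L) else None, cv2.minAreaRect((Q*1000).astype('f4')))
w=np.zeros(d.shape,bool)
a=w.copy();a[180:212,300:325]=1
blob(a&((hsv[...,0]<6)|(hsv[...,0]>172))&(hsv[...,1]>120)&(hsv[...,2]>120),.232,'wing')
a=w.copy();a[192:225,222:304]=1
blob(a&(hsv[...,1]>100),.196,'level')
blob(a&(im.max(2)<90),.196,'pad')
E
python3 m2.py
```

```text
plane [0.     0.0028 0.1694] 1079 z foot 0.16928379789378276 z fixed 0.17014582867437422
wing 86 [ 0.5434 -0.0066] ang 12.977280706154461 ext 0.04061010665471318 depthz [0.2231 0.2268 0.2294] ((544.9110717773438, -7.33845329284668), (38.969268798828125, 14.478935241699219), 0.2794806957244873)
level 485 [0.5185 0.1048] ang -81.46088136494406 ext 0.17558756427104055 depthz [0.1828 0.1923 0.1959] ((519.1971435546875, 104.44007110595703), (23.36737060546875, 175.5916748046875), 8.376173973083496)
pad 19 [0.5229 0.0868] ang -81.43115119177365 ext 0.028131636778976402 depthz [0.1912 0.1947 0.1969] ((522.9384765625, 86.33979797363281), (5.898347854614258, 27.9255313873291), 5.8375115394592285)
```

```bash
cat >> h.py <<'E'
from scipy.spatial.transform import Rotation as Rn
def Rt(psi,tau=0):
    p,t=np.radians([psi,tau]);y0=np.array([np.cos(p),np.sin(p),0]);u=np.array([0,0,1.])
    z=-np.cos(t)*u+np.sin(t)*y0;y=np.cos(t)*y0+np.sin(t)*u
    return np.c_[np.cross(y,z),y,z]
def rows(*tg):
    "tg: (xyz of grasp point, R or None)"
    s=read_state();R0=np.array(s['tcp_rot']).reshape(3,3);p0=np.array(s['position'])
    for g,R in tg:
        R=R0 if R is None else R
        d=R0.T@(np.array(g)-.006*R[:,2]-p0)*1000;r=Rn.from_matrix(R0.T@R).as_rotvec(degrees=True)/6
        print('xyz',np.round(d,1),'r',np.round(r,2))
    print('t',s['time_s'],p0.round(4),'F',np.round(s['force'],1),'op',s['opening'],s['grasp_force'],'q',np.round(s['joint_positions'],0))
E
python3 - <<'E'
from h import *
R=Rt(84.9,20);b=np.array([.5755,-.3137,.130])
rows(([.258,.569,.32],None),(b-.12*R[:,2]+[0,0,.03],R),(b-.075*R[:,2],R))
E
```

```text
xyz [ -0.7   0.2 -79.3] r [0. 0. 0.]
xyz [-668.  -713.8  -30.6] r [-3.32  0.55 -3.17]
xyz [-662.9 -699.1   41.6] r [-3.32  0.55 -3.17]
t 0.1 [0.2572 0.569  0.2467] F [ 0.3 -0.1 -0.2] op 0.9982022061797321 0.0 q [ 55.  30.  82.   0.  68. -10.]
```

Call:
apply_moves(
  rows=[
    {"x": 0, "y": 0, "z": -60},
    {"x": -30, "y": -35, "z": -90},
    {"x": -70, "y": -75, "z": -90},
    {"x": -110, "y": -118, "z": -90},
    {"x": -150, "y": -160, "z": -90},
    {"x": -190, "y": -203, "z": -90},
    {"x": -230, "y": -246, "z": -90},
    {"x": -270, "y": -288, "z": -90},
    {"x": -310, "y": -331, "z": -90},
    {"x": -350, "y": -374, "z": -90},
  ],
)

```text
validation failed for argument at $.ro...
```

Run:
```python
from h import *
R=Rt(84.9,20);b=np.array([.5755,-.3137,.130])
rows((b-.12*R[:,2]+[0,0,.03],R),(b-.075*R[:,2],R))
```

```text
xyz [-668.  -713.8  -30.6] r [-3.32  0.55 -3.17]
xyz [-662.9 -699.1   41.6] r [-3.32  0.55 -3.17]
t 0.1 [0.2572 0.569  0.2467] F [ 0.3 -0.1 -0.2] op 0.9982022061797321 0.0 q [ 55.  30.  82.   0.  68. -10.]
```

Call:
apply_moves(
  rows=[
    {"x": 0, "y": 0, "z": -60, "rx": 0, "ry": 0, "rz": 0, "claw": 0},
    {"x": -30, "y": -35, "z": -90, "rx": 0, "ry": 0, "rz": 0, "claw": 0},
    {"x": -70, "y": -75, "z": -90, "rx": 0, "ry": 0, "rz": 0, "claw": 0},
    {"x": -110, "y": -118, "z": -90, "rx": 0, "ry": 0, "rz": 0, "claw": 0},
    {"x": -150, "y": -160, "z": -90, "rx": 0, "ry": 0, "rz": 0, "claw": 0},
    {"x": -190, "y": -203, "z": -90, "rx": 0, "ry": 0, "rz": 0, "claw": 0},
    {"x": -230, "y": -246, "z": -90, "rx": 0, "ry": 0, "rz": 0, "claw": 0},
    {"x": -270, "y": -288, "z": -90, "rx": 0, "ry": 0, "rz": 0, "claw": 0},
    {"x": -310, "y": -331, "z": -90, "rx": 0, "ry": 0, "rz": 0, "claw": 0},
    {"x": -350, "y": -374, "z": -90, "rx": 0, "ry": 0, "rz": 0, "claw": 0},
  ],
)

```text
time_s: 1.35
position: [0.4224, 0.0827, 0.3375]
tcp_rot: [[-0.911, 0.412, 0.0], [0.412, 0.911, 0.0], [0.0, 0.0, -1.0]]
force: [0.4, 0.2, 0.4]
opening: 1.001
grasp_force: 0.0
```

Run:
```python
from h import *
R=Rt(84.9,20);b=np.array([.5755,-.3137,.130])
rows((b-.12*R[:,2]+[0,0,.03],R),(b-.075*R[:,2],R))
```

```text
xyz [-317.1 -338.7   59. ] r [-3.3   0.56 -3.17]
xyz [-312.  -324.2  131.3] r [-3.3   0.56 -3.17]
t 1.35 [0.4224 0.0827 0.3375] F [0.4 0.2 0.4] op 1.000962615668779 0.0 q [ -4.   8. 101.   0.  71. -70.]
```

Call:
apply_moves(
  rows=[
    {"x": -40, "y": -42, "z": 0, "rx": -0.4, "ry": 0.07, "rz": -0.4, "claw": 0},
    {"x": -80, "y": -85, "z": 0, "rx": -0.9, "ry": 0.15, "rz": -0.9, "claw": 0},
    {"x": -120, "y": -128, "z": 0, "rx": -1.4, "ry": 0.24, "rz": -1.3, "claw": 0},
    {"x": -160, "y": -171, "z": 0, "rx": -1.9, "ry": 0.32, "rz": -1.8, "claw": 0},
    {"x": -200, "y": -214, "z": 5, "rx": -2.4, "ry": 0.4, "rz": -2.3, "claw": 0},
    {"x": -240, "y": -256, "z": 20, "rx": -2.9, "ry": 0.5, "rz": -2.8, "claw": 0},
    {"x": -280, "y": -299, "z": 40, "rx": -3.3, "ry": 0.56, "rz": -3.17, "claw": 0},
    {"x": -317, "y": -338, "z": 59, "rx": -3.3, "ry": 0.56, "rz": -3.17, "claw": 0},
    {"x": -314, "y": -331, "z": 95, "rx": -3.3, "ry": 0.56, "rz": -3.17, "claw": 0},
    {"x": -312, "y": -324, "z": 131, "rx": -3.3, "ry": 0.56, "rz": -3.17, "claw": 0},
  ],
)

```text
time_s: 2.6
position: [0.5727, -0.3402, 0.2044]
tcp_rot: [[-0.996, 0.086, 0.03], [0.091, 0.936, 0.341], [0.001, 0.342, -0.94]]
force: [1.0, 0.4, -0.2]
opening: 0.999
grasp_force: 0.0
```

Run:
```python
from h import *
R=Rt(84.9,20);b=np.array([.5755,-.3137,.130])
rows((b,R))
```

```text
xyz [-0.4 -0.4 73. ] r [ 0.   -0.   -0.02]
t 2.6 [ 0.5727 -0.3402  0.2044] F [ 1.   0.4 -0.2] op 0.9994935840508242 0.0 q [ -47.   41.   71.   15.   82. -135.]
```

Call:
apply_moves(
  rows=[
    {"x": 0, "y": 0, "z": 40, "rx": 0, "ry": 0, "rz": 0, "claw": 0},
    {"x": 0, "y": 0, "z": 65, "rx": 0, "ry": 0, "rz": 0, "claw": 0},
    {"x": 0, "y": 0, "z": 73, "rx": 0, "ry": 0, "rz": 0, "claw": 0},
    {"x": 0, "y": 0, "z": 73, "rx": 0, "ry": 0, "rz": 0, "claw": 120},
    {"x": 0, "y": 0, "z": 73, "rx": 0, "ry": 0, "rz": 0, "claw": 190},
    {"x": 0, "y": 0, "z": 73, "rx": 0, "ry": 0, "rz": 0, "claw": 255},
    {"x": 0, "y": 0, "z": 73, "rx": 0, "ry": 0, "rz": 0, "claw": 255},
    {"x": 0, "y": 0, "z": 73, "rx": 0, "ry": 0, "rz": 0, "claw": 255},
    {"x": 0, "y": 0, "z": 73, "rx": 0, "ry": 0, "rz": 0, "claw": 255},
  ],
)

```text
time_s: 3.72
position: [0.5752, -0.3145, 0.138]
tcp_rot: [[-0.996, 0.084, 0.03], [0.089, 0.936, 0.34], [0.0, 0.342, -0.94]]
force: [-0.2, -0.3, -0.7]
opening: 0.404
grasp_force: 0.0
```

Run:
```python
from h import *
b=np.array([.5755,-.3137,.130]);R=Rt(84.9,20);R1=Rt(95.8,20)
st=np.array([.5555,-.095,.154]);n=np.array([.1015,-.995,0])
rows((b+[0,0,.054],R),(st+.08*n+[0,0,.03],R1),(st+[0,0,.030],R1),(st+[0,0,-.001],R1))
```

```text
xyz [ -0.2  16.5 -48.9] r [-0.  0. -0.]
xyz [ 23.7 145.8  -1.9] r [-0.    0.62 -1.71]
xyz [ 38.9 219.6  25. ] r [-0.    0.62 -1.71]
xyz [ 38.9 209.   54.1] r [-0.    0.62 -1.71]
t 3.725 [ 0.5752 -0.3145  0.138 ] F [-0.2 -0.3 -0.7] op 0.4039366990805163 0.0 q [ -45.   44.   76.   16.   74. -136.]
```

Call:
apply_moves(
  rows=[
    {"x": 0, "y": 0, "z": 2, "rx": 0, "ry": 0, "rz": 0, "claw": 255},
    {"x": 0, "y": 0, "z": 2, "rx": 0, "ry": 0, "rz": 0, "claw": 255},
    {"x": 0, "y": 0, "z": 2, "rx": 0, "ry": 0, "rz": 0, "claw": 255},
    {"x": 0, "y": 0, "z": 2, "rx": 0, "ry": 0, "rz": 0, "claw": 255},
    {"x": 0, "y": 0, "z": 2, "rx": 0, "ry": 0, "rz": 0, "claw": 255},
    {"x": 0, "y": 0, "z": 2, "rx": 0, "ry": 0, "rz": 0, "claw": 255},
    {"x": 0, "y": 0, "z": 2, "rx": 0, "ry": 0, "rz": 0, "claw": 255},
  ],
)

```text
time_s: 4.6
position: [0.5752, -0.3138, 0.1358]
tcp_rot: [[-0.996, 0.084, 0.03], [0.089, 0.936, 0.34], [0.0, 0.342, -0.94]]
force: [-0.1, -0.6, -2.2]
opening: 0.104
grasp_force: 30.0
```

Run:
```python
from h import *
b=np.array([.5755,-.3137,.130]);R=Rt(84.9,20);R1=Rt(95.8,20)
st=np.array([.5555,-.095,.154]);n=np.array([.1015,-.995,0])
rows((b+[0,0,.054],R),(st+.08*n+[0,0,.03],R1),(st+[0,0,.030],R1),(st+[0,0,-.001],R1))
```

```text
xyz [ -0.2  16.6 -51.2] r [-0. -0. -0.]
xyz [ 23.6 145.8  -4.2] r [-0.    0.62 -1.71]
xyz [ 38.8 219.7  22.7] r [-0.    0.62 -1.71]
xyz [ 38.8 209.1  51.8] r [-0.    0.62 -1.71]
t 4.6 [ 0.5752 -0.3138  0.1358] F [-0.1 -0.6 -2.2] op 0.1044565635118409 29.99957263469696 q [ -45.   44.   76.   16.   73. -136.]
```

Call:
apply_moves(
  rows=[
    {"x": 0, "y": 4, "z": -12, "rx": 0, "ry": 0, "rz": 0, "claw": 255},
    {"x": 0, "y": 11, "z": -33, "rx": 0, "ry": 0, "rz": 0, "claw": 255},
    {"x": 0, "y": 17, "z": -51, "rx": 0, "ry": 0, "rz": 0, "claw": 255},
    {"x": 4, "y": 42, "z": -42, "rx": 0, "ry": 0.1, "rz": -0.3, "claw": 255},
    {"x": 9, "y": 70, "z": -32, "rx": 0, "ry": 0.25, "rz": -0.7, "claw": 255},
    {"x": 15, "y": 100, "z": -21, "rx": 0, "ry": 0.4, "rz": -1.15, "claw": 255},
    {"x": 20, "y": 126, "z": -11, "rx": 0, "ry": 0.55, "rz": -1.5, "claw": 255},
    {"x": 24, "y": 146, "z": -4, "rx": 0, "ry": 0.62, "rz": -1.71, "claw": 255},
    {"x": 24, "y": 146, "z": -4, "rx": 0, "ry": 0.62, "rz": -1.71, "claw": 255},
  ],
)

```text
time_s: 5.72
position: [0.5633, -0.1745, 0.19]
tcp_rot: [[-0.995, -0.097, -0.036], [-0.103, 0.935, 0.341], [0.001, 0.343, -0.94]]
force: [-0.0, -0.9, -2.6]
opening: 0.108
grasp_force: 30.0
```

Run:
```python
from h import *
R1=Rt(95.8,20)
st=np.array([.5555,-.095,.154]);n=np.array([.1015,-.995,0])
rows((st+.08*n+[0,0,.03],R1),(st+[0,0,.030],R1),(st+[0,0,-.001],R1))
for i,(c,k) in enumerate({'side':(270,190,350,290),'top':(290,150,400,230)}.items()):
    save(c,'c1'+c,k,5)
a=cv2.imread('pics/c1side.png');b=cv2.imread('pics/c1top.png')
a=cv2.resize(a,(400,500));b=cv2.resize(b,(400,500*400//687+1))
o=np.zeros((500,800,3),'u1');o[:,:400]=a;o[:b.shape[0],400:]=b;cv2.imwrite('pics/c1.png',o)
```

```text
xyz [-0.3 -2.1 -0.4] r [ 0.01 -0.01  0.02]
xyz [-0.5 73.  27. ] r [ 0.01 -0.01  0.02]
xyz [-0.5 62.4 56.1] r [ 0.01 -0.01  0.02]
t 5.725 [ 0.5633 -0.1745  0.19  ] F [-0.  -0.9 -2.6] op 0.10828618561812171 29.999663829803467 q [ -35.   36.   85.   16.   74. -137.]
```

View pics/c1.png

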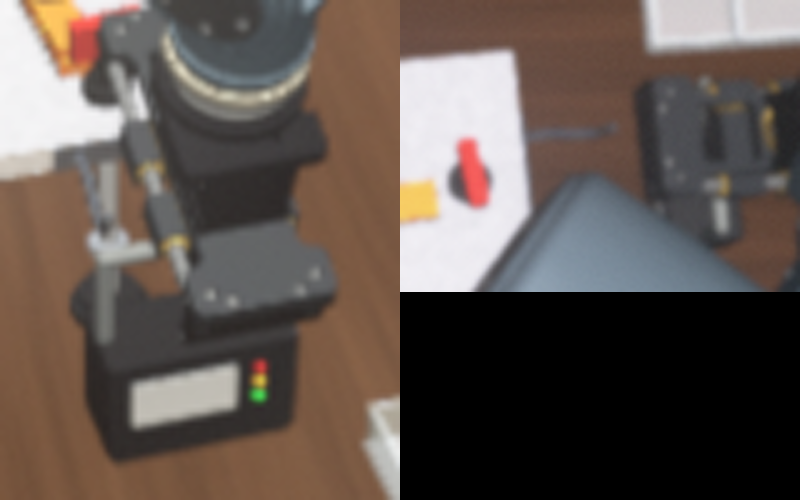

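Call:
apply_moves(
  rows=[
    {"x": 0, "y": 18, "z": 7, "rx": 0, "ry": 0, "rz": 0, "claw": 255},
    {"x": 0, "y": 38, "z": 14, "rx": 0, "ry": 0, "rz": 0, "claw": 255},
    {"x": 0, "y": 58, "z": 21, "rx": 0, "ry": 0, "rz": 0, "claw": 255},
    {"x": 1, "y": 74, "z": 27, "rx": 0, "ry": 0, "rz": 0, "claw": 255},
    {"x": 1, "y": 74, "z": 27, "rx": 0, "ry": 0, "rz": 0, "claw": 255},
    {"x": 1, "y": 70, "z": 38, "rx": 0, "ry": 0, "rz": 0, "claw": 255},
    {"x": 1, "y": 66, "z": 49, "rx": 0, "ry": 0, "rz": 0, "claw": 255},
    {"x": 1, "y": 66, "z": 49, "rx": 0, "ry": 0, "rz": 0, "claw": 255},
  ],
)

```text
time_s: 6.82
position: [0.5538, -0.0983, 0.1646]
tcp_rot: [[-0.995, -0.093, -0.037], [-0.1, 0.935, 0.342], [0.003, 0.344, -0.939]]
force: [0.1, 0.7, -3.0]
opening: 0.104
grasp_force: 30.0
```

Run:
```python
from h import *
R1=Rt(95.8,20)
st=np.array([.5545,-.0935,.154])
rows((st,R1),(st-[0,0,.002],R1))
save('side','c2',(260,180,360,280),5)
```

```text
xyz [-1.2  0.8  5.6] r [ 0.02 -0.02 -0.02]
xyz [-1.2  0.1  7.5] r [ 0.02 -0.02 -0.02]
t 6.825 [ 0.5538 -0.0983  0.1646] F [ 0.1  0.7 -3. ] op 0.10358911141833904 29.999536871910095 q [ -30.   35.   91.   18.   66. -134.]
```

View pics/c2.png

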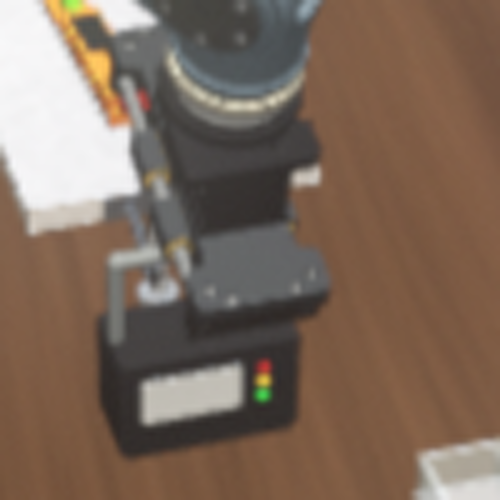

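The near prong shows at (145,240) passing under the bar, inside the handle. I'll keep lowering.

Call:
apply_moves(
  rows=[
    {"x": 0, "y": 0.5, "z": 3, "rx": 0, "ry": 0, "rz": 0, "claw": 255},
    {"x": 0, "y": 0, "z": 5.5, "rx": 0, "ry": 0, "rz": 0, "claw": 255},
    {"x": 0, "y": 0, "z": 5.5, "rx": 0, "ry": 0, "rz": 0, "claw": 255},
  ],
)

```text
time_s: 7.25
position: [0.5543, -0.0961, 0.161]
tcp_rot: [[-0.995, -0.095, -0.035], [-0.101, 0.935, 0.34], [0.0, 0.342, -0.94]]
force: [-0.3, -0.2, -3.5]
opening: 0.102
grasp_force: 30.0
```

Call:
apply_moves(
  rows=[
    {"x": 0, "y": -0.5, "z": 1.5, "rx": 0, "ry": 0, "rz": 0, "claw": 255},
    {"x": 0, "y": -1, "z": 3, "rx": 0, "ry": 0, "rz": 0, "claw": 255},
    {"x": 0, "y": -1, "z": 3, "rx": 0, "ry": 0, "rz": 0, "claw": 255},
  ],
)

```text
time_s: 7.62
position: [0.5545, -0.0962, 0.1581]
tcp_rot: [[-0.995, -0.095, -0.034], [-0.101, 0.935, 0.34], [-0.0, 0.342, -0.94]]
force: [-0.5, -0.7, -1.9]
opening: 0.101
grasp_force: 30.0
```

Call:
apply_moves(
  rows=[
    {"x": 0, "y": -0.3, "z": 1, "rx": 0, "ry": 0, "rz": 0, "claw": 255},
    {"x": 0, "y": -0.7, "z": 2, "rx": 0, "ry": 0, "rz": 0, "claw": 255},
    {"x": 0, "y": -0.7, "z": 2, "rx": 0, "ry": 0, "rz": 0, "claw": 255},
  ],
)

```text
time_s: 8.0
position: [0.5546, -0.0962, 0.156]
tcp_rot: [[-0.995, -0.095, -0.034], [-0.101, 0.935, 0.34], [-0.0, 0.342, -0.94]]
force: [-0.1, -0.1, -0.2]
opening: 0.101
grasp_force: 30.0
```

Call:
apply_moves(
  rows=[
    {"x": 0, "y": 0, "z": 0, "rx": 0, "ry": 0, "rz": 0, "claw": 215},
    {"x": 0, "y": 0, "z": 0, "rx": 0, "ry": 0, "rz": 0, "claw": 190},
    {"x": 0, "y": 0, "z": 0, "rx": 0, "ry": 0, "rz": 0, "claw": 165},
    {"x": 0, "y": 0, "z": 0, "rx": 0, "ry": 0, "rz": 0, "claw": 165},
    {"x": 0, "y": 0, "z": 0, "rx": 0, "ry": 0, "rz": 0, "claw": 165},
    {"x": 0, "y": 0, "z": 0, "rx": 0, "ry": 0, "rz": 0, "claw": 165},
  ],
)

```text
time_s: 8.75
position: [0.5544, -0.0961, 0.1558]
tcp_rot: [[-0.995, -0.095, -0.034], [-0.101, 0.935, 0.34], [-0.0, 0.342, -0.94]]
force: [0.4, -0.4, -0.2]
opening: 0.352
grasp_force: 0.0
```

Run:
```python
from h import *
rows()
save('side','c3',(260,180,360,280),5)
```

```text
t 8.75 [ 0.5544 -0.0961  0.1558] F [ 0.4 -0.4 -0.2] op 0.35198566422333105 0.0 q [ -29.   36.   92.   18.   65. -135.]
```

View pics/c3.png

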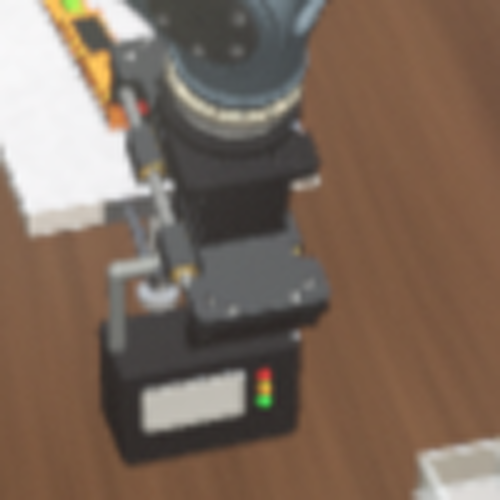

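The maintainer stays up with the fingers open, with its bar at (135,268) on the prongs. I'll retract along the tool axis.

Call:
apply_moves(
  rows=[
    {"x": 0, "y": 0, "z": -6, "rx": 0, "ry": 0, "rz": 0, "claw": 165},
    {"x": 0, "y": 0, "z": -14, "rx": 0, "ry": 0, "rz": 0, "claw": 165},
    {"x": 0, "y": 0, "z": -26, "rx": 0, "ry": 0, "rz": 0, "claw": 165},
    {"x": 0, "y": 0, "z": -45, "rx": 0, "ry": 0, "rz": 0, "claw": 165},
    {"x": 0, "y": 0, "z": -70, "rx": 0, "ry": 0, "rz": 0, "claw": 165},
    {"x": 0, "y": 0, "z": -100, "rx": 0, "ry": 0, "rz": 0, "claw": 165},
    {"x": 0, "y": 0, "z": -140, "rx": 0, "ry": 0, "rz": 0, "claw": 165},
    {"x": 0, "y": -20, "z": -190, "rx": 0, "ry": 0, "rz": 0, "claw": 165},
  ],
)

```text
time_s: 9.8
position: [0.5624, -0.1788, 0.3296]
tcp_rot: [[-0.995, -0.096, -0.035], [-0.103, 0.935, 0.341], [0.0, 0.342, -0.94]]
force: [0.7, -0.7, 0.6]
opening: 0.357
grasp_force: 0.0
```

```bash
cat > pr.py <<'E'
from h import *
pad=np.array([.5212,.087,.194])
E
python3 - <<'E'
from pr import *
save('side','c4',(245,150,355,290),4)
save('top','c4t',(220,160,360,240),4)
a=cv2.imread('pics/c4.png')[:,:,:];b=cv2.resize(cv2.imread('pics/c4t.png'),(360,206));o=np.zeros((560,800,3),'u1');o[:,:440]=a;o[:206,440:]=b;cv2.imwrite('pics/c4b.png',o)
# pressing: tip at pad; tool y along board x(level perpendicular): psi ~ 8.5 or 188.5
for ps in (8.5,188.5):
    R=Rt(ps,0); t=pad-.019*R[:,2]
    rows((t+[0,0,.10],R),(t+[0,0,.03],R))
E
```

```text
xyz [ 17.6 254.  104.3] r [ 2.66 -2.39 14.38]
xyz [ 18.3 230.7 170.3] r [ 2.66 -2.39 14.38]
t 9.9 [ 0.5654 -0.1842  0.333 ] F [-0.1 -0.2  0.5] op 0.35517779498914104 0.0 q [ -36.   27.   76.   15.   90. -133.]
xyz [ 17.6 254.  104.3] r [  2.42   2.69 -15.3 ]
xyz [ 18.3 230.7 170.3] r [  2.42   2.69 -15.3 ]
t 9.9 [ 0.5654 -0.1842  0.333 ] F [-0.1 -0.2  0.5] op 0.35517779498914104 0.0 q [ -36.   27.   76.   15.   90. -133.]
```

View pics/c4b.png

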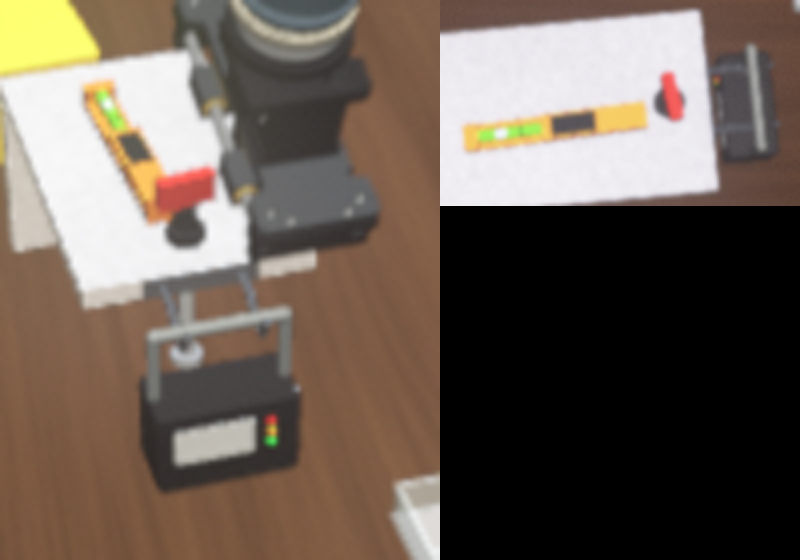

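The maintainer hangs, with its bar at (220,322) across both prongs. The bubble can be seen near (502,132) in the top part. I'll press on the thumb pad with the tool leaning towards the foot end, so the top camera keeps the vial in view.

```bash
cat >> pr.py <<'E'
def Rp(psi=8.5,tau=25):
    p,t=np.radians([psi,tau]);y=np.array([np.cos(p),np.sin(p),0]);n=np.array([-np.sin(p),np.cos(p),0]);u=np.array([0,0,1.])
    z=-np.cos(t)*u+np.sin(t)*n;return np.c_[np.cross(y,z),y,z],np.cos(t)*n+np.sin(t)*u
R,e=Rp();tip=lambda h:pad+[0,0,h]-.019*R[:,2]+.0095*e   # grasp point so the lowest edge is h above pad
E
python3 - <<'E'
from pr import *
rows((tip(.09),R),(tip(.015),R))
E
```

```text
xyz [ 17.6 249.4 111.5] r [-0.52  0.93 14.58]
xyz [ 18.3 224.4 182.3] r [-0.52  0.93 14.58]
t 9.9 [ 0.5654 -0.1842  0.333 ] F [-0.1 -0.2  0.5] op 0.35517779498914104 0.0 q [ -36.   27.   76.   15.   90. -133.]
```

Call:
apply_moves(
  rows=[
    {"x": 2, "y": 25, "z": 5, "rx": -0.05, "ry": 0.1, "rz": 1.6, "claw": 255},
    {"x": 4, "y": 53, "z": 15, "rx": -0.1, "ry": 0.2, "rz": 3.2, "claw": 255},
    {"x": 6, "y": 80, "z": 27, "rx": -0.17, "ry": 0.3, "rz": 4.8, "claw": 255},
    {"x": 8, "y": 108, "z": 40, "rx": -0.23, "ry": 0.41, "rz": 6.4, "claw": 255},
    {"x": 10, "y": 136, "z": 55, "rx": -0.3, "ry": 0.51, "rz": 8, "claw": 255},
    {"x": 12, "y": 164, "z": 68, "rx": -0.35, "ry": 0.61, "rz": 9.6, "claw": 255},
    {"x": 14, "y": 192, "z": 82, "rx": -0.4, "ry": 0.72, "rz": 11.2, "claw": 255},
    {"x": 16, "y": 220, "z": 97, "rx": -0.47, "ry": 0.82, "rz": 12.8, "claw": 255},
    {"x": 17.6, "y": 249, "z": 111, "rx": -0.52, "ry": 0.93, "rz": 14.58, "claw": 255},
    {"x": 17.6, "y": 249, "z": 111, "rx": -0.52, "ry": 0.93, "rz": 14.58, "claw": 255},
  ],
)

```text
time_s: 11.15
position: [0.5161, 0.0912, 0.3081]
tcp_rot: [[-0.134, 0.988, -0.076], [0.892, 0.154, 0.426], [0.433, -0.01, -0.902]]
force: [-0.1, 0.1, 0.5]
opening: 0.005
grasp_force: 0.0
```

Run:
```python
from pr import *
rows((tip(.015),R),(tip(.003),R))
```

```text
xyz [-37.6   5.1  62.3] r [-0.12 -0.1   0.01]
xyz [-42.7   5.2  73.1] r [-0.12 -0.1   0.01]
t 11.15 [0.5161 0.0912 0.3081] F [-0.1  0.1  0.5] op 0.004867287853011096 0.0 q [-15.  21.  92.  24.  79. -31.]
```

Call:
apply_moves(
  rows=[
    {"x": -12, "y": 2, "z": 20, "rx": 0, "ry": 0, "rz": 0, "claw": 255},
    {"x": -26, "y": 4, "z": 42, "rx": -0.1, "ry": -0.1, "rz": 0, "claw": 255},
    {"x": -37.6, "y": 5.1, "z": 62.3, "rx": -0.12, "ry": -0.1, "rz": 0, "claw": 255},
    {"x": -42, "y": 5.2, "z": 71.5, "rx": -0.12, "ry": -0.1, "rz": 0, "claw": 255},
    {"x": -42, "y": 5.2, "z": 71.5, "rx": -0.12, "ry": -0.1, "rz": 0, "claw": 255},
  ],
)

```text
time_s: 11.78
position: [0.5233, 0.0826, 0.2254]
tcp_rot: [[-0.132, 0.989, -0.06], [0.897, 0.145, 0.418], [0.423, 0.002, -0.906]]
force: [0.2, 0.3, -0.6]
opening: 0.004
grasp_force: 0.0
```

Run:
```python
from pr import *
rows((tip(.003),R),(tip(-.002),R),(tip(-.007),R))
save('top','p1',(220,165,340,240),6)
```

```text
xyz [ 1.7 -1.5  2.7] r [ 0.03  0.   -0.02]
xyz [-0.4 -1.5  7.2] r [ 0.03  0.   -0.02]
xyz [-2.5 -1.5 11.7] r [ 0.03  0.   -0.02]
t 11.775 [0.5233 0.0826 0.2254] F [ 0.2  0.3 -0.6] op 0.0037797182137485077 0.0 q [-16.  28.  97.  25.  68. -36.]
```

View pics/p1.png

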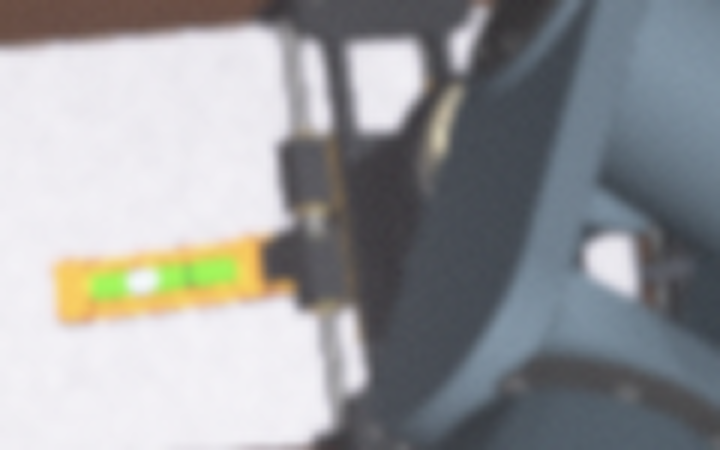

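The vial is clear of the gripper. It spans x 90–238, with the bubble at (143,280), about 9 mm towards the fixed end. Now pressing down.

Call:
apply_moves(
  rows=[
    {"x": 0, "y": -1.5, "z": 4, "rx": 0, "ry": 0, "rz": 0, "claw": 255},
    {"x": -0.8, "y": -1.5, "z": 5.8, "rx": 0, "ry": 0, "rz": 0, "claw": 255},
    {"x": -1.7, "y": -1.5, "z": 7.6, "rx": 0, "ry": 0, "rz": 0, "claw": 255},
    {"x": -1.7, "y": -1.5, "z": 7.6, "rx": 0, "ry": 0, "rz": 0, "claw": 255},
  ],
)

```text
time_s: 12.32
position: [0.5218, 0.0845, 0.2184]
tcp_rot: [[-0.133, 0.989, -0.059], [0.897, 0.145, 0.418], [0.422, 0.003, -0.906]]
force: [-0.1, -0.2, 2.3]
opening: 0.009
grasp_force: 1.4
```

Call:
apply_moves(
  rows=[
    {"x": -0.8, "y": 0, "z": 1.8, "rx": 0, "ry": 0, "rz": 0, "claw": 255},
    {"x": -0.8, "y": 0, "z": 1.8, "rx": 0, "ry": 0, "rz": 0, "claw": 255},
  ],
)

```text
time_s: 12.58
position: [0.5219, 0.0845, 0.2176]
tcp_rot: [[-0.133, 0.989, -0.058], [0.896, 0.146, 0.419], [0.423, 0.004, -0.906]]
force: [-2.8, -2.3, 10.7]
opening: 0.004
grasp_force: 5.3
```

Call:
apply_moves(
  rows=[
    {"x": -0.6, "y": 0, "z": 1.4, "rx": 0, "ry": 0, "rz": 0, "claw": 255},
    {"x": -0.6, "y": 0, "z": 1.4, "rx": 0, "ry": 0, "rz": 0, "claw": 255},
    {"x": -0.6, "y": 0, "z": 1.4, "rx": 0, "ry": 0, "rz": 0, "claw": 255},
    {"x": -0.6, "y": 0, "z": 1.4, "rx": 0, "ry": 0, "rz": 0, "claw": 255},
    {"x": -0.6, "y": 0, "z": 1.4, "rx": 0, "ry": 0, "rz": 0, "claw": 255},
    {"x": -0.6, "y": 0, "z": 1.4, "rx": 0, "ry": 0, "rz": 0, "claw": 255},
    {"x": -0.6, "y": 0, "z": 1.4, "rx": 0, "ry": 0, "rz": 0, "claw": 255},
    {"x": -0.6, "y": 0, "z": 1.4, "rx": 0, "ry": 0, "rz": 0, "claw": 255},
  ],
)

```text
time_s: 13.58
position: [0.5219, 0.0845, 0.2173]
tcp_rot: [[-0.134, 0.989, -0.058], [0.896, 0.146, 0.419], [0.423, 0.004, -0.906]]
force: [-3.4, -4.2, 16.9]
opening: 0.012
grasp_force: 8.6
```

```bash
cat >> pr.py <<'E'
def bub(img=None):
    if img is None: img=capture('top')[0]
    im=img.astype(float);hsv=cv2.cvtColor(img,cv2.COLOR_RGB2HSV)
    g=(hsv[...,0]>35)&(hsv[...,0]<80)&(hsv[...,1]>90);g[:195]=0;g[225:]=0;g[:,:215]=0;g[:,280:]=0
    ys,xs=np.where(g);c=np.array([xs.mean(),ys.mean()])
    k=np.polyfit(xs,ys,1);u=np.array([1,k[0]])/np.hypot(1,k[0])
    # profile along axis
    s=np.arange(-25,25,.1);m=lambda o:cv2.remap(img.astype('f4'),(c[0]+s*u[0]-o*u[1]).astype('f4')[None],(c[1]+s*u[1]+o*u[0]).astype('f4')[None],1)[0]
    p=np.mean([m(o) for o in(-.5,0,.5)],0)
    G=p[:,1]-p[:,0]      # green minus red: >0 on vial
    W=p[:,2]             # blue: bubble white
    return s,c,u,p
def bmm(img=None):
    s,c,u,p=bub(img);w=p[:,2]
    orange=p[:,0]-p[:,1]>20
    on=np.where(~orange&(abs(s)<18))[0]
    i=np.argmin(abs(s));a=i
    while a>0 and not orange[a-1]:a-=1
    b=i
    while b<len(s)-1 and not orange[b+1]:b+=1
    L,Rr=s[a],s[b];q=(s>L+1)&(s<Rr-1);t=np.clip(w[q]-(w[q].min()+w[q].max())/2,0,None)
    bc=(t*s[q]).sum()/t.sum();sc=62/(Rr-L)
    dark=p[q].sum(1);return (bc-(L+Rr)/2)*sc,sc,Rr-L,bc
E
python3 - <<'E'
from pr import *
i0=np.load('pics/top0_i.npy');print('start',bmm(i0));print('p1',bmm(np.load('pics/p1_i.npy')))
im=capture('top')[0];print(bmm(im));s,c,u,p=bub(im);print(np.c_[s,p][::8].round(0).astype(int).tolist());rows()
E
```

```text
start (np.float64(-0.7414785530093424), np.float64(2.3664122137404244), np.float64(26.200000000000372), np.float64(-0.5133344853035999))
p1 (np.float64(-8.30644376314701), np.float64(2.357414448669168), np.float64(26.300000000000374), np.float64(-4.67353985436691))
(np.float64(-13.838002838920822), np.float64(2.3754789272030314), np.float64(26.10000000000037), np.float64(-7.275352807997062))
[[-25, 243, 241, 245], [-24, 243, 241, 245], [-23, 243, 241, 245], [-23, 242, 240, 244], [-22, 241, 238, 241], [-21, 242, 233, 229], [-20, 244, 225, 197], [-19, 246, 215, 154], [-19, 247, 207, 116], [-18, 248, 206, 104], [-17, 248, 207, 101], [-16, 247, 208, 100], [-15, 243, 209, 99], [-15, 232, 212, 96], [-14, 204, 221, 93], [-13, 182, 232, 93], [-12, 170, 240, 95], [-11, 172, 242, 105], [-11, 184, 242, 130], [-10, 207, 241, 177], [-9, 226, 242, 215], [-8, 236, 243, 237], [-7, 239, 243, 242], [-7, 237, 243, 241], [-6, 228, 242, 227], [-5, 208, 242, 189], [-4, 186, 243, 142], [-3, 171, 243, 105], [-3, 167, 243, 95], [-2, 165, 242, 93], [-1, 165, 242, 92], [0, 166, 242, 92], [1, 165, 240, 93], [1, 158, 233, 91], [2, 150, 224, 90], [3, 149, 223, 89], [4, 154, 230, 89], [5, 161, 239, 91], [5, 164, 242, 91], [6, 167, 243, 92], [7, 168, 243, 92], [8, 168, 243, 91], [9, 168, 243, 91], [9, 176, 240, 91], [10, 199, 234, 93], [11, 223, 226, 95], [12, 240, 217, 97], [13, 244, 205, 97], [13, 235, 188, 94], [14, 204, 159, 90], [15, 157, 125, 84], [16, 109, 93, 80], [17, 85, 79, 79], [17, 78, 73, 76], [18, 76, 72, 76], [19, 76, 73, 77], [20, 77, 74, 78], [21, 78, 76, 80], [21, 81, 80, 84], [22, 85, 84, 89], [23, 89, 88, 93], [24, 90, 89, 95], [25, 92, 91, 97]]
t 13.625 [0.522  0.0845 0.2173] F [-2.6 -4.5 18. ] op 0.003497140826350655 8.597617791965604 q [-15.  28.  98.  25.  67. -36.]
```

Run:
```python
from pr import *
for i in range(12):
    im=capture('top')[0]
    if i%4==3: print(bmm(im)[0])
W=np.array([.544,-.0070,.217])
up=tip(.06)
R2=Rt(103,0)
rows((np.array(read_state()['position'])+.006*R[:,2]+[0,0,.06],None),(W+[0,0,.07],R2),(W,R2))
```

```text
-13.827592613821407
-13.904320260825354
-13.840210371056184
xyz [ 25.4   0.2 -54.4] r [0. 0. 0.]
xyz [ -52.9    8.8 -108.2] r [  3.47  -3.14 -15.48]
xyz [-82.5   8.5 -44.8] r [  3.47  -3.14 -15.48]
t 14.225 [0.522  0.0845 0.2173] F [-3.6 -4.  17.7] op 0.007183450690548169 8.59828508226201 q [-15.  28.  98.  25.  67. -36.]
```

Call:
apply_moves(
  rows=[
    {"x": 4, "y": 0, "z": -9, "rx": 0, "ry": 0, "rz": 0, "claw": 255},
    {"x": 14, "y": 0, "z": -30, "rx": 0, "ry": 0, "rz": 0, "claw": 255},
    {"x": 25, "y": 0, "z": -54, "rx": 0, "ry": 0, "rz": 0, "claw": 200},
    {"x": 20, "y": 1, "z": -80, "rx": 0.4, "ry": -0.4, "rz": -1.7, "claw": 150},
    {"x": 10, "y": 2, "z": -95, "rx": 0.8, "ry": -0.7, "rz": -3.5, "claw": 150},
    {"x": 0, "y": 3, "z": -105, "rx": 1.2, "ry": -1.1, "rz": -5.2, "claw": 150},
    {"x": -10, "y": 4, "z": -115, "rx": 1.55, "ry": -1.4, "rz": -6.9, "claw": 150},
    {"x": -20, "y": 5, "z": -115, "rx": 1.95, "ry": -1.75, "rz": -8.6, "claw": 150},
    {"x": -32, "y": 6, "z": -115, "rx": 2.3, "ry": -2.1, "rz": -10.3, "claw": 150},
    {"x": -44, "y": 7, "z": -112, "rx": 2.7, "ry": -2.45, "rz": -12, "claw": 150},
  ],
)

```text
time_s: 15.48
position: [0.5413, -0.001, 0.2973]
tcp_rot: [[-0.988, 0.136, -0.077], [0.131, 0.989, 0.073], [0.086, 0.062, -0.994]]
force: [-0.1, -0.0, -0.6]
opening: 0.414
grasp_force: 0.0
```

Run:
```python
from pr import *
W=np.array([.544,-.0070,.221]);R2=Rt(103,0)
rows((W+[0,0,.06],R2),(W,R2))
```

```text
xyz [-4.3 -6.2  9.6] r [ 0.74 -0.71 -3.44]
xyz [ -9.5 -10.   69.2] r [ 0.74 -0.71 -3.44]
t 15.475 [ 0.5413 -0.001   0.2973] F [-0.1 -0.  -0.6] op 0.41377467020079317 0.0 q [-14.  22.  88.   3.  75. -97.]
```

Call:
apply_moves(
  rows=[
    {"x": -2, "y": -3, "z": 5, "rx": 0.37, "ry": -0.36, "rz": -1.7, "claw": 150},
    {"x": -4.3, "y": -6.2, "z": 9.6, "rx": 0.74, "ry": -0.71, "rz": -3.44, "claw": 150},
    {"x": -4.3, "y": -6.2, "z": 9.6, "rx": 0.74, "ry": -0.71, "rz": -3.44, "claw": 150},
    {"x": -5.5, "y": -7, "z": 24, "rx": 0.74, "ry": -0.71, "rz": -3.44, "claw": 150},
  ],
)

```text
time_s: 15.98
position: [0.5447, -0.0067, 0.2734]
tcp_rot: [[-0.976, -0.216, 0.002], [-0.216, 0.976, 0.001], [-0.002, 0.0, -1.0]]
force: [0.3, 0.2, 0.1]
opening: 0.408
grasp_force: 0.0
```

Run:
```python
from pr import *
W=np.array([.544,-.0070,.221]);R2=Rt(103,0)
rows((W,R2))
save('side','k1',(265,150,365,250),5)
```

```text
xyz [ 0.8 -0.2 46.4] r [ 0.    0.02 -0.09]
t 15.975 [ 0.5447 -0.0067  0.2734] F [0.3 0.2 0.1] op 0.4079397826784604 0.0 q [ -12.   22.   92.    0.   66. -115.]
```

View pics/k1.png

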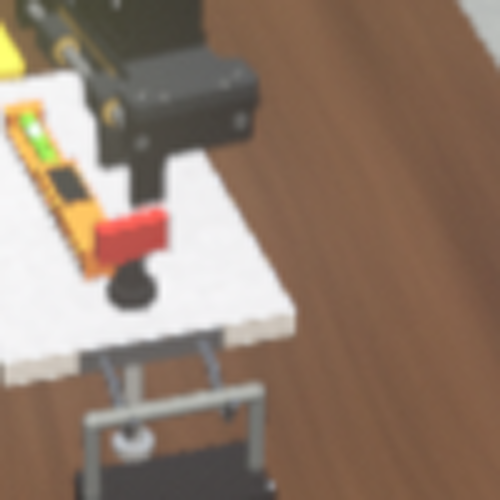

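The front fingertip is at (147,195), straight above the wing at (132,235). Descending and gripping.

Call:
apply_moves(
  rows=[
    {"x": 0.8, "y": 0, "z": 20, "rx": 0, "ry": 0, "rz": -0.09, "claw": 150},
    {"x": 0.8, "y": 0, "z": 38, "rx": 0, "ry": 0, "rz": -0.09, "claw": 150},
    {"x": 0.8, "y": 0, "z": 46, "rx": 0, "ry": 0, "rz": -0.09, "claw": 150},
    {"x": 0.8, "y": 0, "z": 46, "rx": 0, "ry": 0, "rz": -0.09, "claw": 200},
    {"x": 0.8, "y": 0, "z": 46, "rx": 0, "ry": 0, "rz": -0.09, "claw": 255},
    {"x": 0.8, "y": 0, "z": 46, "rx": 0, "ry": 0, "rz": -0.09, "claw": 255},
    {"x": 0.8, "y": 0, "z": 46, "rx": 0, "ry": 0, "rz": -0.09, "claw": 255},
    {"x": 0.8, "y": 0, "z": 46, "rx": 0, "ry": 0, "rz": -0.09, "claw": 255},
    {"x": 0.8, "y": 0, "z": 46, "rx": 0, "ry": 0, "rz": -0.09, "claw": 255},
  ],
)

```text
time_s: 17.15
position: [0.5431, -0.0067, 0.2271]
tcp_rot: [[-0.974, -0.228, -0.0], [-0.228, 0.974, 0.001], [0.0, 0.001, -1.0]]
force: [0.1, -0.2, 1.2]
opening: 0.151
grasp_force: 30.0
```

Call:
apply_moves(
  rows=[
    {"x": 0, "y": 0, "z": 0, "rx": 0, "ry": 0, "rz": 1.2, "claw": 255},
    {"x": 0, "y": 0, "z": 0, "rx": 0, "ry": 0, "rz": 2.6, "claw": 255},
    {"x": 0, "y": 0, "z": 0, "rx": 0, "ry": 0, "rz": 4, "claw": 255},
    {"x": 0, "y": 0, "z": 0, "rx": 0, "ry": 0, "rz": 5.4, "claw": 255},
    {"x": 0, "y": 0, "z": 0, "rx": 0, "ry": 0, "rz": 6.8, "claw": 255},
    {"x": 0, "y": 0, "z": 0, "rx": 0, "ry": 0, "rz": 8.2, "claw": 255},
    {"x": 0, "y": 0, "z": 0, "rx": 0, "ry": 0, "rz": 9.5, "claw": 255},
    {"x": 0, "y": 0, "z": 0, "rx": 0, "ry": 0, "rz": 10.4, "claw": 255},
    {"x": 0, "y": 0, "z": 0, "rx": 0, "ry": 0, "rz": 10.8, "claw": 255},
    {"x": 0, "y": 0, "z": 0, "rx": 0, "ry": 0, "rz": 10.8, "claw": 255},
  ],
)

```text
time_s: 18.4
position: [0.5437, -0.0045, 0.2296]
tcp_rot: [[-0.62, 0.784, 0.002], [0.784, 0.62, 0.005], [0.002, 0.005, -1.0]]
force: [-2.0, 7.5, 15.2]
opening: 0.148
grasp_force: 30.0
```

Run:
```python
from pr import *
s=read_state();y=np.array(s['tcp_rot']).reshape(3,3)[:,1];print('psi',np.degrees(np.arctan2(y[1],y[0])));rows()
i=capture('top')[0];cv2.imwrite('pics/k2.png',cv2.resize(i[165:240,220:340,::-1],None,fx=5,fy=5))
```

```text
psi 38.34836631165089
t 18.4 [ 0.5437 -0.0045  0.2296] F [-2.   7.5 15.2] op 0.1479479231204208 30.00239389948547 q [-12.  25.  95.   0.  60. -51.]
```

Call:
apply_moves(
  rows=[
    {"x": 0, "y": 0, "z": -3, "rx": 0, "ry": 0, "rz": 0, "claw": 255},
    {"x": 0, "y": 0, "z": -3, "rx": 0, "ry": 0, "rz": 0, "claw": 200},
    {"x": 0, "y": 0, "z": -3, "rx": 0, "ry": 0, "rz": 0, "claw": 150},
    {"x": 0, "y": 0, "z": -3, "rx": 0, "ry": 0, "rz": 0, "claw": 150},
    {"x": 0, "y": 0, "z": -3, "rx": 0, "ry": 0, "rz": 0, "claw": 150},
    {"x": 0, "y": 0, "z": -25, "rx": 0, "ry": 0, "rz": 0, "claw": 150},
    {"x": 0, "y": 0, "z": -60, "rx": 0, "ry": 0, "rz": 0, "claw": 150},
    {"x": 0, "y": 0, "z": -90, "rx": 0, "ry": 0, "rz": 0, "claw": 255},
  ],
)

```text
time_s: 19.45
position: [0.5429, -0.007, 0.3176]
tcp_rot: [[-0.62, 0.784, -0.001], [0.784, 0.62, 0.001], [0.002, -0.0, -1.0]]
force: [0.2, 0.3, 0.2]
opening: 0.361
grasp_force: 0.0
```

Run:
```python
from pr import *
# recheck level position
img=capture('top')[0];hsv=cv2.cvtColor(img,cv2.COLOR_RGB2HSV);a=np.zeros(img.shape[:2],bool);a[192:225,222:304]=1
m=a&(hsv[...,0]>8)&(hsv[...,0]<90)&(hsv[...,1]>100);n,l,st,_=cv2.connectedComponentsWithStats(m.astype('uint8'));print(st[1:][st[1:,4]>20]);print(bmm(img))
rows((tip(.06),R),(tip(.008),R))
```

```text
[[288 200  12  11 106]
 [229 205  46  13 296]]
(np.float64(3.613138054113796), np.float64(2.3664122137404244), np.float64(26.200000000000372), np.float64(2.026842209964601))
xyz [87.4 38.7 40.9] r [-1.03  4.1   4.91]
xyz [87.6 38.4 92.9] r [-1.03  4.1   4.91]
t 19.5 [ 0.5451 -0.0074  0.3218] F [ 1.5 -0.9  3.3] op 0.3282643857797884 0.0 q [-13.  19.  88.   0.  72. -51.]
```

Call:
apply_moves(
  rows=[
    {"x": 14, "y": 6, "z": 6, "rx": -0.2, "ry": 0.7, "rz": 0.8, "claw": 255},
    {"x": 30, "y": 13, "z": 13, "rx": -0.35, "ry": 1.4, "rz": 1.7, "claw": 255},
    {"x": 46, "y": 20, "z": 20, "rx": -0.55, "ry": 2.2, "rz": 2.6, "claw": 255},
    {"x": 62, "y": 27, "z": 28, "rx": -0.75, "ry": 3, "rz": 3.6, "claw": 255},
    {"x": 76, "y": 33, "z": 35, "rx": -0.9, "ry": 3.6, "rz": 4.4, "claw": 255},
    {"x": 87.4, "y": 38.7, "z": 41, "rx": -1.03, "ry": 4.1, "rz": 4.91, "claw": 255},
    {"x": 87.4, "y": 38.6, "z": 60, "rx": -1.03, "ry": 4.1, "rz": 4.91, "claw": 255},
    {"x": 87.5, "y": 38.5, "z": 80, "rx": -1.03, "ry": 4.1, "rz": 4.91, "claw": 255},
    {"x": 87.6, "y": 38.4, "z": 90, "rx": -1.03, "ry": 4.1, "rz": 4.91, "claw": 255},
    {"x": 87.6, "y": 38.4, "z": 90, "rx": -1.03, "ry": 4.1, "rz": 4.91, "claw": 255},
  ],
)

```text
time_s: 20.75
position: [0.5181, 0.0858, 0.2262]
tcp_rot: [[-0.13, 0.989, -0.071], [0.896, 0.148, 0.42], [0.425, -0.009, -0.905]]
force: [0.4, -0.2, -0.0]
opening: 0.007
grasp_force: 0.0
```

Run:
```python
from pr import *
rows((tip(.004),R),(tip(0),R));print(bmm())
```

```text
xyz [-1.7  3.2  0.8] r [-0.08 -0.03 -0.04]
xyz [-3.4  3.3  4.4] r [-0.08 -0.03 -0.04]
t 20.75 [0.5181 0.0858 0.2262] F [ 0.4 -0.2 -0. ] op 0.007254524768644205 0.0 q [-15.  27.  97.  25.  68. -35.]
(np.float64(4.824052583057949), np.float64(2.3664122137404244), np.float64(26.200000000000372), np.float64(2.8385512528410124))
```

Call:
apply_moves(
  rows=[
    {"x": -1.7, "y": 3, "z": 0.8, "rx": -0.08, "ry": 0, "rz": 0, "claw": 255},
    {"x": -2.6, "y": 3, "z": 2.6, "rx": -0.08, "ry": 0, "rz": 0, "claw": 255},
    {"x": -3.4, "y": 3, "z": 4.4, "rx": -0.08, "ry": 0, "rz": 0, "claw": 255},
    {"x": -4.2, "y": 3, "z": 6.2, "rx": -0.08, "ry": 0, "rz": 0, "claw": 255},
    {"x": -4.2, "y": 3, "z": 6.2, "rx": -0.08, "ry": 0, "rz": 0, "claw": 255},
  ],
)

```text
time_s: 21.42
position: [0.522, 0.0848, 0.2207]
tcp_rot: [[-0.131, 0.99, -0.06], [0.896, 0.144, 0.421], [0.425, 0.001, -0.905]]
force: [-2.0, -2.1, 7.5]
opening: 0.003
grasp_force: 3.9
```

Call:
apply_moves(
  rows=[
    {"x": -0.6, "y": 0, "z": 1.2, "rx": 0, "ry": 0, "rz": 0, "claw": 255},
    {"x": -1.1, "y": 0, "z": 2.4, "rx": 0, "ry": 0, "rz": 0, "claw": 255},
    {"x": -1.1, "y": 0, "z": 2.4, "rx": 0, "ry": 0, "rz": 0, "claw": 255},
    {"x": -1.1, "y": 0, "z": 2.4, "rx": 0, "ry": 0, "rz": 0, "claw": 255},
    {"x": -1.1, "y": 0, "z": 2.4, "rx": 0, "ry": 0, "rz": 0, "claw": 255},
    {"x": -1.1, "y": 0, "z": 2.4, "rx": 0, "ry": 0, "rz": 0, "claw": 255},
    {"x": -1.1, "y": 0, "z": 2.4, "rx": 0, "ry": 0, "rz": 0, "claw": 255},
    {"x": -1.1, "y": 0, "z": 2.4, "rx": 0, "ry": 0, "rz": 0, "claw": 255},
    {"x": -1.1, "y": 0, "z": 2.4, "rx": 0, "ry": 0, "rz": 0, "claw": 255},
    {"x": -1.1, "y": 0, "z": 2.4, "rx": 0, "ry": 0, "rz": 0, "claw": 255},
  ],
)

```text
time_s: 22.68
position: [0.5222, 0.0848, 0.2201]
tcp_rot: [[-0.132, 0.989, -0.059], [0.895, 0.145, 0.421], [0.425, 0.003, -0.905]]
force: [-4.7, -4.6, 19.5]
opening: 0.007
grasp_force: 9.6
```

Run:
```python
from pr import *
rows()
for i in range(8):
    im=capture('top')[0]
    if i%3==1: print(bmm(im)[0])
a=cv2.resize(im[190:235,220:300,::-1],None,fx=5,fy=5,interpolation=2)
sd=capture('side')[0];b=cv2.resize(sd[150:290,245:345,::-1],None,fx=4,fy=4,interpolation=2)
o=np.zeros((560,800,3),'u1');o[:225,:400]=a;o[:,400:]=b;cv2.imwrite('pics/f.png',o)
rows()
```

```text
t 22.675 [0.5222 0.0848 0.2201] F [-4.7 -4.6 19.5] op 0.0070198386059491585 9.615912646986544 q [-15.  28.  98.  25.  67. -36.]
-0.10090834220653737
-0.09778455594341551
-0.09273701669820665
t 23.125 [0.5222 0.0847 0.22  ] F [-4.5 -5.2 20. ] op 0.005956920739322653 9.615690526552498 q [-15.  28.  98.  25.  67. -36.]
```

View pics/f.png

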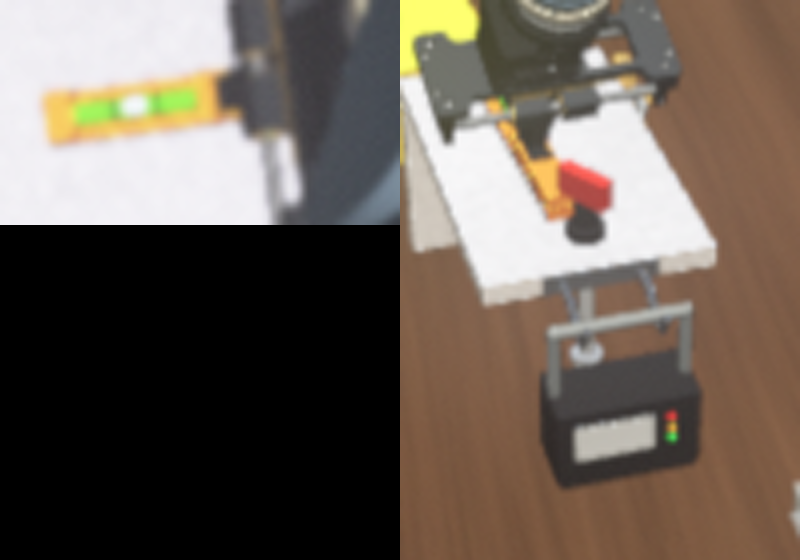

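The bubble at (135,104) sits in the middle of the vial, which spans x 75–197. The fingertips press the pad with 20 N, and the maintainer hangs at (620,320). Handing in.

```bash
python3 -c "
from rig import hand_in
print(hand_in())"
```

```text
the job is handed in; nothing more can be done
None
```

I handed the job in at about 23 s: the maintainer hangs released on the double hook, and the fingertips hold the level down with about 20 N, with the bubble reading 0.1 mm off centre; the hand-in returned no verdict.

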